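# Dock a circuit-board carrier under the probe head and lock its T-bolt

### The job

Take the board carrier off its stand and lower it into the open end of the T-slot rail, board end towards the probe head, so that it lies flat on the rail, and let go of it there. Then push it along the slot under the probe head until it is fully home against the stop inside the slot, and turn its lever a quarter turn so that the T-bolt locks; leave it there, without bumping the probe head or moving the other things on the bench.

Things in the scene. Friction and masses are not known exactly. Their poses are not given: they have to be found in the camera images.
- carrier: Loose aluminium plate 170 x 80 x 8 mm, green circuit board on its front half (tops up to 11.5 mm above the underside); 0.4 to 0.6 kg with its steel T-bolt, balanced near the bolt. Origin: on the bolt axis at the plate's middle, in the plane of its underside; x towards the board end, z up. Under it at x = -55 mm a fixed tongue 30 mm long, 14 wide, 6.5 deep, which also runs in the slot.
- lever (a joint): Angle of T-bolt and lever in the carrier: 0 (start) = lever and bolt head along the carrier's x, lever's long end to -x; grows anticlockwise seen from above, up to 1.6, the long end swinging towards the carrier's -y; about 1.57 = locked. Turns with a steady friction of about 0.05 N m and stays where left.
- lever_end (a point): Middle of the end face of the lever's long end, 34 mm above the carrier's underside, 55 mm from the bolt axis. The lever is a steel bar 12 mm wide, from 26 to 42 mm above the underside, reaching from 55 mm behind the bolt axis to 15 mm ahead of it, on a 12 mm round shaft. To lift the carrier, pinch the bar across its width over the bolt axis.
- bolt_head (a point): Middle of the underside of the T-bolt's hammer head, on the bolt axis 22 mm below the carrier's underside. The head is 44 mm long with round ends, 14 mm wide, and reaches from 22 to 10 mm below the underside; above it is a 12 mm shank. At lever angle 0 it lies along the carrier's x and fits through the slot.
- stand: Fixed black plastic stand 150 x 100 mm, left or right of centre, with two bars along x, tops 34 mm up, 52 mm apart. The carrier's plate lies on the bars roughly lengthwise, the bolt head hanging between them. Origin: centre of the underside, on the bench; x along the bars.
- rail: Fixed aluminium rail 360 x 90 x 30 mm. Origin: centre of the underside; x along its T-slot towards the probe head, y across, z up. Slot opening 18 mm wide through 8 mm lips; undercut below, floor 24 mm under the top. Dark steel strips fill the undercut's sides, leaving an 18 mm channel where the head slides but cannot turn. Carrier seated: underside on the rail's top, x along the rail's x.
- slot_entry (a point): Point on the slot's centre line, level with the rail's top, 75 mm to the -x side of the rail's middle: a good place for the bolt axis when lowering the carrier in (anywhere within 50 mm of it along the slot will do). From here sliding takes under 3 N.
- lock_zone (a point): Point on the slot's centre line at the rail's top, x = 48 mm of the rail. Against the stop the bolt axis lies within 14 mm of it along the slot; where exactly changes each time and is not reported: a dark stop block in the slot meets the head. Gaps in the strips let the head turn under the lips only there: more than about 8 mm short it jams at a small angle; turned, it cannot lift or slide more than a few mm.
- probe: Probe head: grey bridge fixed across the rail, 80 mm along it (x = 88 to 168 mm of the rail), 150 mm across. Origin: centre of its underside, 18 mm above the rail's top (look-only pins reach 4 mm lower); top 40 mm above the origin, a cap to 52 mm; legs 55 to 73 mm either side of the slot. The carrier's front passes under it with about 8 mm to spare.
There are look-alikes about, which are no part of the job. Leave any orange look-alike of the carrier alone.

How it is judged (in metres and radians):
On the way, in this order (a step that is already met when the one before it is completed fails the run):
1. the carrier lies flat in the slot, short of the probe head, and is let go (z of carrier in the frame of rail between 0.027 and 0.0325 m and y of carrier in the frame of rail between -0.006 and 0.006 m and x of carrier in the frame of rail between -0.16 and 0.005 m and angle between the x axis of carrier and the x axis of rail, either way round below 0.1 rad and contact force between the fingers and carrier below 0.1 N), for 0.2 s.
2. it has been slid in under the probe head, the lever not yet turned (x of carrier in the frame of rail above 0.03 m and z of carrier in the frame of rail below 0.034 m and value of joint lever below 0.35 rad), for 0.1 s.
At the end, for the whole second after the job is handed in: The carrier lies flat on the rail (within 3.5 mm in height), in line with the slot (6 mm, 0.1 rad), its board end under the probe head with its origin 30 to 66 mm along the rail, the lever turned beyond 1.4 rad (which only the locking place allows), at rest (value of joint lever above 1.4 rad and z of carrier in the frame of rail between 0.027 and 0.0335 m and y of carrier in the frame of rail between -0.006 and 0.006 m and x of carrier in the frame of rail between 0.03 and 0.066 m and angle between the x axis of carrier and the x axis of rail, either way round below 0.1 rad and linear speed of carrier below 0.01 m/s); the robot touches nothing.
It fails at once if the probe head is bumped (more than 6 N) (contact force between probe and anything else above 6 N).
It fails at once if another thing on the bench is moved by more than 30 mm (distance of any of tip_cleaner, spool, sponge_holder, multimeter, screwdriver, component_box from where it was at the start of the episode above 0.03 m).
It also fails if it takes over 64 s, if anything falls off the work surface, if the arm or the gripper's body presses on something with over 40 N, if the wrist force passes 120 N, or if a joint passes its speed limit or range.

### The arm

A 6-joint arm with a two-finger parallel gripper is mounted at the origin on the work surface. World frame = base frame: x ahead of the robot, y to its left, z up, the work surface at z = 0. Lengths are in mm, angles in rad, forces in N, time in s.
With the tool pointing down it reaches from about 350 to 875 mm from the base axis. Payload 4.2 kg.
Tool frame: the origin (TCP) lies at the very end of the fingers, on their centre line; the grasp point (between the pads) lies 19 mm behind it; z points along the fingers, y is the line along which they close (so a half turn about z gives the same grasp; the last joint's range is limited). The gripper opens to 85 mm and grips with 20 to 120 N. Pads are 22 mm wide; open, the fingers measure 114 mm over their backs; the gripper's body (76 mm by 85 mm) begins 54 mm behind the grasp point. The pads swing forward as they close: fully open they stand 13 mm farther back than shut.
Start: joints at [1.569, 0.385, 0.008, 0, -1.194, -0.259], TCP at [161.127, 603.852, 198.712] pointing down, gripper open.
Joint ranges: [-3.14, 3.14], [-1.21, 2.06], [-1.07, 1.41], [-3.16, 2.05], [-2.99, -0.16], [-3.1, 3.1]. Speed limits (rad/s): [2.79, 2.79, 3.14, 3.14, 3.14, 3.14].

### API

Orientations are given as a unit quaternion [x, y, z, w].
In Python, from bench import arm, optics gives the robot as it stands. The module is installed in compiled form; this text tells all that it offers.
- The arm moves only by the tool step_arm, never from a script. Its argument "motion" is a list of rows, each an object with "dr": the turn, a rotation vector about the tool's x, y, z in units of 8 degrees (1.0 is 8 degrees), a list of three; "slide": the shift along the tool's x, y, z in mm, a list of three; "jaw": the finger opening in mm, from 0 to 85.4. A call has exactly 8 rows; each row is the pose to reach, as a shift and turn from the pose commanded when the call began, along the tool's axes at that moment; what a row does not reach only later rows make up. A row lasts 1/8 s, in which the tool goes at most 62.5 mm and 10.7 degrees, less where a joint would pass 70% of its speed; a pose out of reach is approached as far as the arm can. A call with a gripper value outside its range is refused whole. The fingers move at their own pace and stop on an object; the grip force is fixed at half the most. Time passes only in rows, so rows that repeat a pose let the fingers close, or fill a call up. It gives the time, the measured TCP pose, the force, the opening and the grip force at its end, in the units of the state.
- arm.read_state(): the state, without advancing time (a new reading comes with each control period).
- optics.get_image(name): name is "scene" or "top"; returns the picture (420x560x3 uint8, blue, green, red); there is no depth.
- optics.camera_info(name): a dict with "camera_matrix" (3x3 intrinsics, pixels), "view" (4x4, takes a point from world to camera coordinates). Camera axes: x right, y up, looking along -z (the intrinsics and any distortion apply to the point x, -y, -z); pixel columns grow to the right and rows downward; lengths in mm; the calibration is good to about 2 mm. A picture is of the moment at which its call begins. camera_info takes no time and is no camera call.
- arm.job_done(): hands the job in; it is judged then, once.
The state is a dict: "clock": time; "joints": joint angles; "joint_vel": joint speeds; "joint_efforts": joint torques, N m; "position": TCP position; "ee_rot": TCP orientation; "contact_force": force on the tool from outside, world axes, zero at the start; "wrist_torque": the same for the moment, N m; "gripper_width": finger opening in mm; "grasp_force": force on a finger pad.
Only numpy, scipy, OpenCV 4.12 (cv2) and the standard library are available. Lean on these libraries where they do the work, as an engineer would, in place of code of your own. Each camera call takes 0.05 s, during which the arm holds its last target. There are 200 camera calls.

## Working session

There is one attempt and no reset: what is moved stays moved. The work goes in short steps, Python scripts to look and compute and a tool call to move; the robot and the scene stay as the last step left them, time stands still between calls to the robot, and variables do not carry over. Pictures are saved under pics/ and viewed, at most 10 in all, crops included, and the job is handed in when it is done.

Besides the shell and the picture viewer there is one more tool, called after ">>>" as name(argument=value, ...), one argument or row to a line, values as JSON. step_arm: Moves the arm, as the interface text tells. Its arguments: {"type":"object","properties":{"motion":{"type":"array","items":{"type":"object","properties":{"dr":{"type":"array","items":{"type":"number"}},"slide":{"type":"array","items":{"type":"number"}},"jaw":{"type":"number"}}}}},"required":["motion"]}

```bash
mkdir -p pics
cat > h.py <<'E'
import numpy as np, cv2
from bench import arm, optics
def ray(cam,uv):
    ci=optics.camera_info(cam);K=np.array(ci["camera_matrix"]);V=np.array(ci["view"])
    d=np.linalg.inv(K)@np.array([uv[0],uv[1],1.]);d=np.array([d[0],-d[1],-d[2]])
    R=V[:3,:3];return -R.T@V[:3,3],R.T@d
def at(cam,uv,z):
    c,d=ray(cam,uv);return (c+d*(z-c[2])/d[2])[:2]
def proj(cam,p):
    ci=optics.camera_info(cam);K=np.array(ci["camera_matrix"]);V=np.array(ci["view"])
    q=V[:3,:3]@np.array(p,float)+V[:3,3];q=K@np.array([q[0],-q[1],-q[2]]);return q[:2]/q[2]
E
python3 - <<'E'
from h import *
a=optics.get_image("top");b=optics.get_image("scene")
cv2.imwrite("pics/t0.png",cv2.resize(a,(800,600),interpolation=cv2.INTER_CUBIC));cv2.imwrite("pics/s0.png",cv2.resize(b,(800,600),interpolation=cv2.INTER_CUBIC))
cv2.imwrite("top0.png",a)
s=arm.read_state();print(s)
for c in("top","scene"):
  i=optics.camera_info(c);print(i, ray(c,(280,210)))
E
```

```text
{'clock': 0.1, 'joints': array([ 1.56860486e+00,  3.85478484e-01,  6.75529126e-03, -4.24786535e-04,
       -1.19403881e+00, -2.58557516e-01]), 'joint_vel': array([-0.00214079, -0.00042755,  0.00328128,  0.00189751, -0.00101441,
       -0.00081247]), 'joint_efforts': array([-1.28408683e-04, -3.93323672e+01,  1.88926256e+01,  4.19793561e+00,
       -2.62817062e-03,  8.34832065e-06]), 'position': array([160.99198843, 603.28831926, 197.73046831]), 'ee_rot': array([ 9.91502592e-01, -1.30083067e-01, -7.01616817e-05,  1.00001000e-03]), 'contact_force': array([ 0.56182817, -0.29751959, -0.54151161]), 'wrist_torque': array([-0.01643716, -0.00986195, -0.02657669]), 'grasp_force': 0.0, 'gripper_width': 85.30150560344782}
{'camera_matrix': array([[449.55158319,   0.        , 274.23760297],
       [  0.        , 449.55158319, 206.87985954],
       [  0.        ,   0.        ,   1.        ]]), 'view': array([[-7.83593078e-04, -9.99993285e-01, -3.58004718e-03,
         3.06652614e+01],
       [ 9.84030019e-01, -1.40832629e-03,  1.77997017e-01,
        -5.53814574e+02],
       [-1.78000863e-01, -3.3
[... 171 characters left out ...]
37319139, 1120.08907581]), array([ 0.1711611 , -0.00942484, -0.9853058 ]))
{'camera_matrix': array([[480.51940222,   0.        , 288.78657862],
       [  0.        , 480.51940222, 209.11476526],
       [  0.        ,   0.        ,   1.        ]]), 'view': array([[ 2.41801553e-01,  9.70292230e-01,  8.06204299e-03,
        -1.78384130e+02],
       [-6.91610562e-01,  1.66513121e-01,  7.02814492e-01,
         3.34442061e+02],
       [ 6.80593005e-01, -1.75517430e-01,  7.11327486e-01,
        -1.65704883e+03],
       [ 0.00000000e+00,  0.00000000e+00,  0.00000000e+00,
         1.00000000e+00]])} (array([1402.21306171, -173.44520728,  945.09178928]), array([-0.68374037,  0.15746831, -0.71276966]))
```

View pics/t0.png

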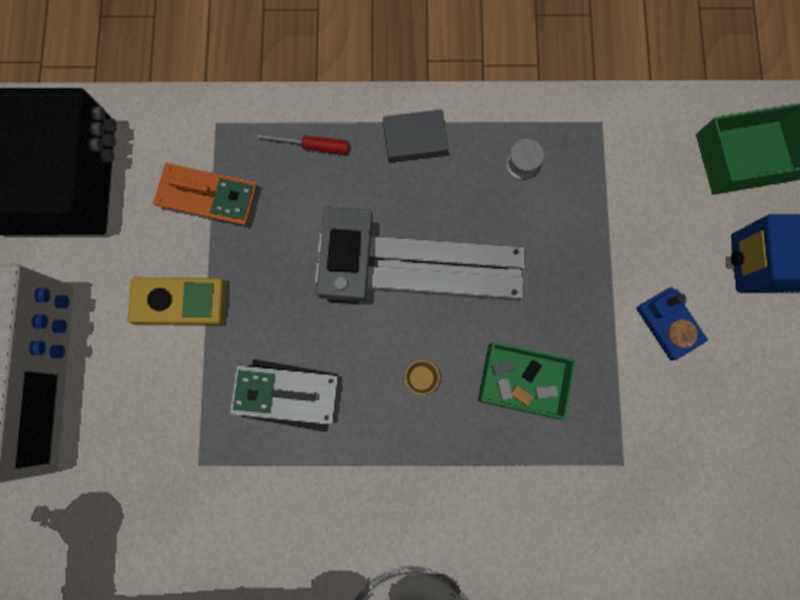

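View pics/s0.png

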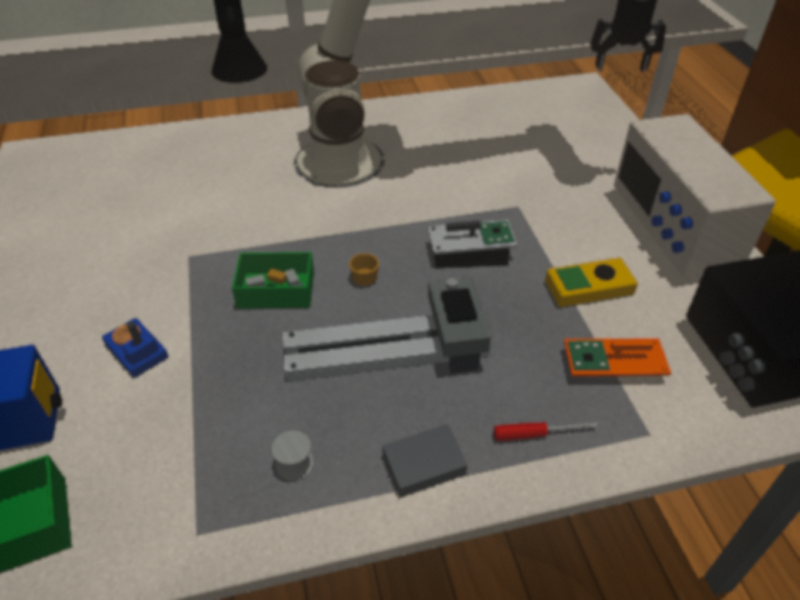

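Top: carrier at (285,393) with its board end to the left (+y) and lever to the right. The rail runs from (370,265) to (524,270) and the probe head is at (345,252). Scene agrees, and the orange look-alike is separate. Next I zoom in to get exact points.

Run:
```python
from h import *
a=cv2.imread("top0.png")
z=lambda x0,y0,w,h:cv2.resize(a[y0:y0+h,x0:x0+w],None,fx=5,fy=5,interpolation=cv2.INTER_CUBIC)
r=z(220,142,152,70);c=z(156,250,90,50)
o=np.zeros((600,760,3),np.uint8);o[:350]=r;o[350:600,:450]=c
cv2.imwrite("pics/z0.png",np.clip(o*1.3,0,255).astype(np.uint8))
```

```text
(no output)
```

View pics/z0.png

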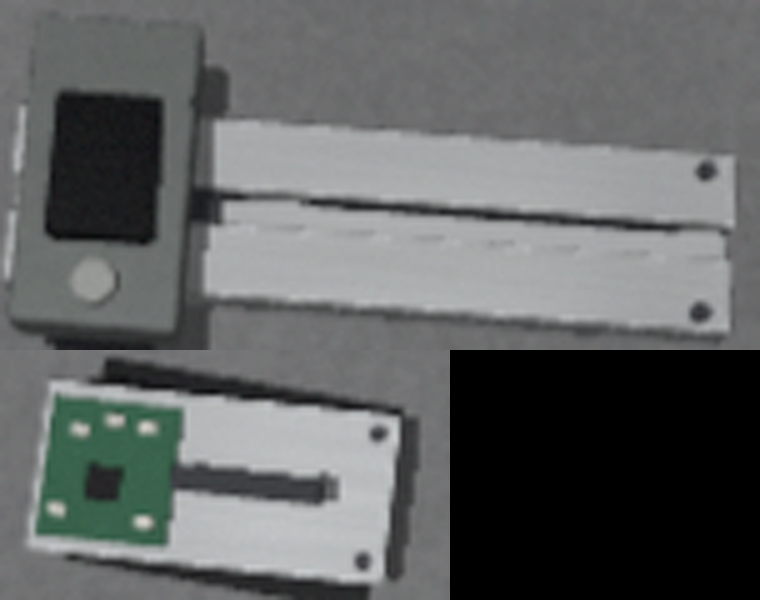

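The zoom shows the rail's right corners at (737,156) and (730,332), and its left-visible edges at (213,117) and (206,298). The carrier corners are (50,380), (402,415), (383,583) and (27,548), and the lever runs from (175,476) to (338,488).

Run:
```python
from h import *
from scipy.spatial.transform import Rotation as R
P=lambda U,V,x0,y0,z:at("top",((U+.5)/5-.5+x0,(V+.5)/5-.5+y0),z)
r=[P(*p,220,142,30) for p in[(737,156),(730,332),(206,298),(213,117)]]
print("rail",*r,"w",np.linalg.norm(r[0]-r[1]),np.linalg.norm(r[3]-r[2]))
up=r[3]-r[0];lo=r[2]-r[1]
print("dirs",np.degrees(np.arctan2(up[1],up[0])),np.degrees(np.arctan2(lo[1],lo[0])))
sl=[P(*p,220,142,30) for p in[(260,196),(700,226),(260,230),(700,255)]];print("slot",*sl,(sl[0]+sl[2])/2,(sl[1]+sl[3])/2)
u=(up+lo);u/=np.linalg.norm(u);e=(r[0]+r[1])/2
print("u",u,np.degrees(np.arctan2(u[1],u[0])),"end",e,"centre",e+180*u,"entry",e+105*u,"lock",e+228*u)
pr=[P(*p,220,142,100 if 0 else 88) for p in[(38,15),(205,25),(180,330),(8,325)]];print("probe",*pr)
c=[P(*p,156,-350//5+250,42) for p in[(50,380),(402,415),(383,583),(27,548)]]
print("car",*c,"len",np.linalg.norm(c[0]-c[1]),np.linalg.norm(c[2]-c[3]),np.linalg.norm(c[1]-c[2]))
m=sum(c)/4;d=c[0]+c[3]-c[1]-c[2];print("mid",m,np.degrees(np.arctan2(d[1],d[0])))
print("lever end",P(330,488,156,180,76),P(175,476,156,180,76),np.hypot(*(P(338,488,156,180,68)-m)))
s=arm.read_state();print(R.from_quat(s["ee_rot"]).as_matrix().round(3))
# refine rail/carrier by projected model overlay error
for n,p in[("carrier mid",[*m,76])]:print(n,proj("scene",p)*800/560)
```

```text
rail [ 643.55087885 -201.5350277 ] [ 554.29551395 -194.74569701] [571.72415685  63.30273996] [664.14561231  60.21236398] w 89.51321229011828 92.47310881397028
dirs 85.50113844469024 86.13609978579494
slot [623.43147525  36.63824981] [ 607.77389588 -181.83570268] [606.08742863  36.63372686] [ 593.05767353 -181.32709479] [614.75945194  36.63598833] [ 600.4157847  -181.58139874]
u [0.07295567 0.99733518] 85.8162312385618 end [ 598.9231964  -198.14036236] centre [612.05521636 -18.6200291 ] entry [606.58354137 -93.42016796] lock [615.55708834  29.25205976]
probe [698.60580951 142.41155035] [693.46403631  62.41962492] [545.28243859  73.40061934] [547.76848348 153.73067522]
car [437.17656326 290.06612792] [420.36615623 121.3584063 ] [341.78178471 129.17503878] [358.11617213 297.59424168] len 169.54316594118893 169.20945634364523 78.97216719437276
mid [389.36016908 209.54845367] 84.38498315956126
lever end [385.17986608 150.96013693] [390.69462952 222.36684201] 61.467120804057046
[[ 0.966 -0.258 -0.   ]
 [-0.258 -0.966 -0.002]
 [ 0.     0.002 -1.   ]]
carrier mid [472.32118427 222.10767281]
```

>>> step_arm(
  motion=[
    {"dr": [0, 0, 1.2], "slide": [23, 49, 0], "jaw": 85},
    {"dr": [0, 0, 2.4], "slide": [46, 98, 0], "jaw": 85},
    {"dr": [0, 0, 3.7], "slide": [70, 148, 0], "jaw": 85},
    {"dr": [0, 0, 5], "slide": [93, 197, 0], "jaw": 85},
    {"dr": [0, 0, 6.3], "slide": [140, 223, 0], "jaw": 85},
    {"dr": [0, 0, 7.6], "slide": [187, 249, 10], "jaw": 85},
    {"dr": [0, 0, 8.9], "slide": [234, 275, 20], "jaw": 85},
    {"dr": [0, 0, 10.08], "slide": [280, 300, 40], "jaw": 60},
  ],
)

```text
clock: 1.1
position: [355.6, 240.9, 159.0]
ee_rot: [-0.67, 0.742, 0.0, 0.001]
contact_force: [0.5, 1.4, -0.2]
gripper_width: 69.7
grasp_force: 0.0
```

```bash
cat >> h.py <<'E'
from scipy.spatial.transform import Rotation as R
def to(x,y,z,yawy):
    # needed slide/dr from measured pose to a target pointing down, tool y along world angle yawy (deg)
    s=arm.read_state();M=R.from_quat(s["ee_rot"]).as_matrix();p=s["position"]
    ty=np.radians(yawy);Y=np.array([np.cos(ty),np.sin(ty),0]);Z=np.array([0,0,-1.]);T=np.c_[np.cross(Y,Z),Y,Z]
    rv=R.from_matrix(M.T@T).as_rotvec(degrees=True)/8
    print("t",round(s["clock"],2),"pos",p.round(1),"yawy",np.degrees(np.arctan2(M[1,1],M[0,1])).round(2),"F",s["contact_force"].round(1),"w",round(s["gripper_width"],1),"gf",round(s["grasp_force"],1),"q",s["joints"].round(2))
    print("  slide",(M.T@(np.array([x,y,z])-p)).round(1),"dr",rv.round(3)); return M
E
python3 -c "
from h import *
to(389.3,208.5,130,174.4)"
```

```text
t 1.1 pos [355.6 240.9 159. ] yawy 174.13 F [ 0.5  1.4 -0.2] w 69.7 gf 0.0 q [ 0.98  0.08 -0.51  0.   -0.98 -1.08]
  slide [ 28.8 -36.8  29. ] dr [-0.01   0.015 -0.034]
```

>>> step_arm(
  motion=[
    {"dr": [0, 0, 0], "slide": [15, -18, 10], "jaw": 40},
    {"dr": [0, 0, 0], "slide": [28.8, -36.8, 29], "jaw": 40},
    {"dr": [0, 0, 0], "slide": [28.8, -36.8, 45], "jaw": 40},
    {"dr": [0, 0, 0], "slide": [28.8, -36.8, 60], "jaw": 40},
    {"dr": [0, 0, 0], "slide": [28.8, -36.8, 75], "jaw": 40},
    {"dr": [0, 0, 0], "slide": [28.8, -36.8, 90], "jaw": 40},
    {"dr": [0, 0, 0], "slide": [28.8, -36.8, 102], "jaw": 40},
    {"dr": [0, 0, 0], "slide": [28.8, -36.8, 108], "jaw": 40},
  ],
)

```text
clock: 2.1
position: [387.8, 209.3, 50.0]
ee_rot: [-0.672, 0.741, -0.0, -0.001]
contact_force: [-0.7, 0.2, 0.3]
gripper_width: 40.3
grasp_force: 0.0
```

```bash
python3 -c "
from h import *
to(389.3,208.5,51,174.4)
a=optics.get_image('top');b=optics.get_image('scene')
z=lambda a,x0,y0,w,h:cv2.resize(a[y0:y0+h,x0:x0+w],None,fx=4,fy=4,interpolation=cv2.INTER_CUBIC)
o=np.vstack([z(a,130,220,140,75),z(b,270,125,140,75)]);cv2.imwrite('pics/g1.png',np.clip(o*1.3,0,255).astype(np.uint8))"
```

```text
t 2.1 pos [387.8 209.3  50. ] yawy 174.42 F [-0.7  0.2  0.3] w 40.3 gf 0.0 q [ 0.87  0.26 -0.63 -0.   -0.69 -0.96]
  slide [ 0.6 -1.5 -1. ] dr [ 0.005 -0.007  0.002]
```

View pics/g1.png

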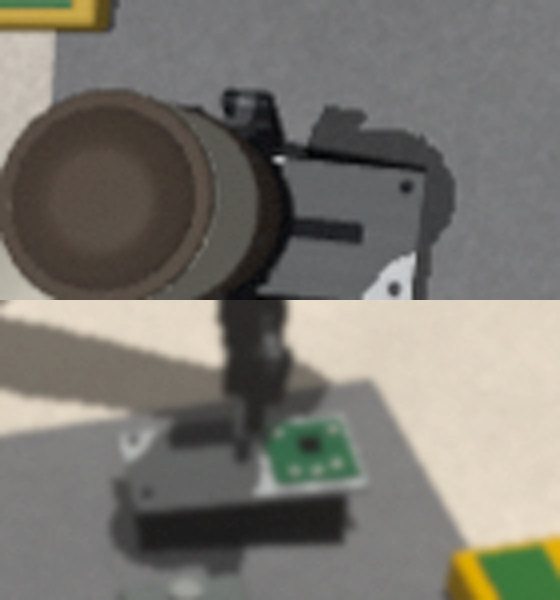

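The scene view shows the finger across the lever just behind the board edge, at the bolt axis. Now close and lift.

>>> step_arm(
  motion=[
    {"dr": [0, 0, 0], "slide": [0, -1, 0], "jaw": 5},
    {"dr": [0, 0, 0], "slide": [0, -1, 0], "jaw": 5},
    {"dr": [0, 0, 0], "slide": [0, -1, 0], "jaw": 5},
    {"dr": [0, 0, 0], "slide": [0, -1, 0], "jaw": 5},
    {"dr": [0, 0, 0], "slide": [0, -1, -8], "jaw": 5},
    {"dr": [0, 0, 0], "slide": [0, -1, -25], "jaw": 5},
    {"dr": [0, 0, 0], "slide": [0, -1, -45], "jaw": 5},
    {"dr": [0, 0, 0], "slide": [0, -1, -65], "jaw": 5},
  ],
)

```text
clock: 3.2
position: [389.2, 209.5, 116.9]
ee_rot: [-0.672, 0.741, -0.0, 0.0]
contact_force: [-0.1, 0.2, -0.4]
gripper_width: 4.9
grasp_force: 0.0
```

```bash
python3 -c "
from h import *
to(606.4,-93.4,120,175.9)
a=optics.get_image('top');b=optics.get_image('scene')
z=lambda a,x0,y0,w,h:cv2.resize(a[y0:y0+h,x0:x0+w],None,fx=4,fy=4,interpolation=cv2.INTER_CUBIC)
o=np.vstack([z(a,130,220,140,75),z(b,270,125,140,75)]);cv2.imwrite('pics/g2.png',np.clip(o*1.3,0,255).astype(np.uint8))"
```

```text
t 3.2 pos [389.2 209.5 116.9] yawy 174.42 F [-0.1  0.2 -0.4] w 4.9 gf 0.0 q [ 0.86  0.16 -0.54  0.   -0.87 -0.96]
  slide [ 280.3 -245.6   -3.1] dr [-0.003  0.003 -0.185]
```

View pics/g2.png

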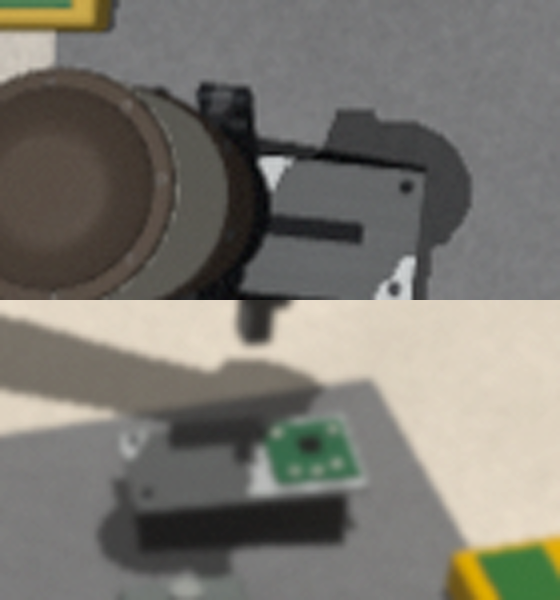

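Missed: the jaws closed empty and the carrier hasn't moved. I'll compare the model's projection with what the pictures show.

```bash
python3 -c "
from h import *
m=np.array([389.4,208.8]);t=np.radians(84.4);X=np.array([np.cos(t),np.sin(t)]);Y=np.array([-X[1],X[0]])
for n,x,y,z in [('c++',85,40,42),('c+-',85,-40,42),('c-+',-85,40,42),('c--',-85,-40,42),('lev back -y',-55,-6,76),('lev back +y',-55,6,76),('lev front -y',15,-6,76),('lev front +y',15,6,76),('front -y bot',15,-6,60),('back -y bot',-55,-6,60)]:
  p=[*(m+X*x+Y*y),z];a=proj('top',p);b=proj('scene',p);print(n,((a-[130,220])*4).round(),((b-[270,125])*4+[0,300]).round())
# finger tips now / at grasp
p=[389.2,209.5,117];print(((proj('scene',p)-[270,125])*4+[0,300]).round(),'tip seen ~(255,342)?'); p=[387.8,209.3,50];print(((proj('scene',p)-[270,125])*4+[0,300]).round())
"
```

```text
c++ [124. 277.] [339. 414.]
c+- [143. 142.] [366. 484.]
c-+ [411. 306.] [114. 434.]
c-- [426. 169.] [132. 505.]
lev back -y [362. 220.] [167. 434.]
lev back +y [360. 241.] [164. 423.]
lev front -y [241. 208.] [264. 426.]
lev front +y [239. 229.] [260. 415.]
front -y bot [247. 209.] [262. 443.]
back -y bot [366. 221.] [166. 451.]
[246. 376.] tip seen ~(255,342)?
[239. 449.]
```

The scene projection of the TCP is (246,376) but the tips appear at about (255,342), so the fingers look higher than the TCP. A closer look will settle it.

```bash
python3 -c "
from h import *
a=optics.get_image('top');b=optics.get_image('scene')
o=np.zeros((600,800,3),np.uint8)
o[:,:450]=cv2.resize(b[65:185,290:380],(450,600),interpolation=cv2.INTER_CUBIC)
o[:300,450:]=cv2.resize(a[215:290,125:212],(350,300),interpolation=cv2.INTER_CUBIC)
cv2.imwrite('pics/g3.png',np.clip(o*1.6,0,255).astype(np.uint8))
p=np.array([389.2,209.5,117]);f=lambda p:((proj('scene',p)-[290,65])*5).round()
for z in(117,136,190,260):p[2]=z;print(z,f(p),((proj('top',p)-[125,215])*4.02).round()+[450,0])
"
```

```text
117 [208. 395.] [723. 241.]
136 [211. 368.] [717. 240.]
190 [218. 287.] [697. 237.]
260 [228. 174.] [668. 232.]
```

View pics/g3.png

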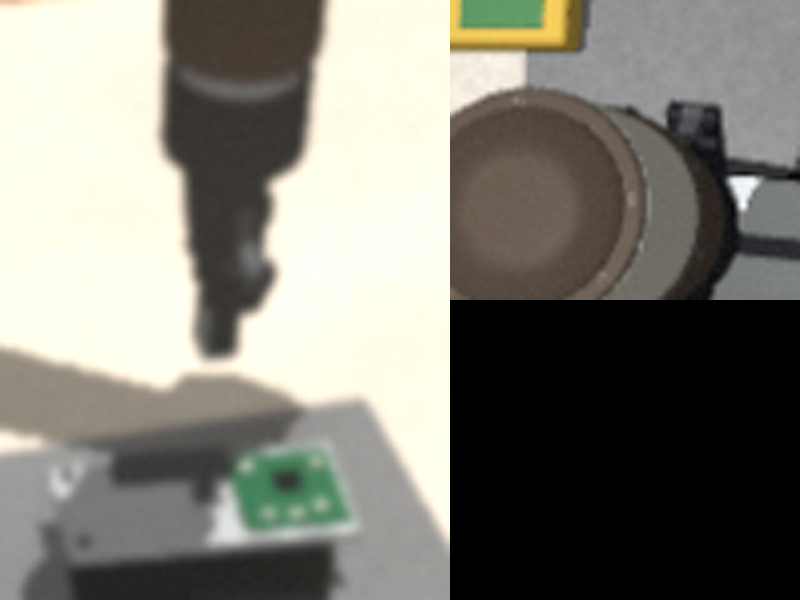

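```bash
python3 -c "
from h import *
f=lambda p:((proj('scene',p)-[290,65])*5).round()
for x in(389,400,406):
  for z in(125,135,140,145,150,155):print(x,z,f([x,209.5,z]))
m=np.array([389.4,208.8]);t=np.radians(84.4);X=np.array([np.cos(t),np.sin(t)]);Y=np.array([-X[1],X[0]])
for n,x,y,z in [('lev back -y',-55,-6,76),('lev back +y',-55,6,76),('lev front -y',15,-6,76),('lev front +y',15,6,76),('lf bot',15,-6,60),('lback bot',-55,-6,60),('shaft base',0,-6,42),('c--',-85,-40,42),('c+-',85,-40,42)]: print(n,f([*(m+X*x+Y*y),z]))
# body end (54 behind grasp pt)
print(f([389+38,209.5,117+73]),f([389+38,209.5,117+73+28]))
"
```

```text
389 125 [209. 383.]
389 135 [210. 369.]
389 140 [211. 362.]
389 145 [212. 354.]
389 150 [212. 347.]
389 155 [213. 339.]
400 125 [215. 395.]
400 135 [216. 381.]
400 140 [217. 373.]
400 145 [218. 366.]
400 150 [218. 359.]
400 155 [219. 351.]
406 125 [218. 402.]
406 135 [220. 387.]
406 140 [220. 380.]
406 145 [221. 372.]
406 150 [222. 365.]
406 155 [222. 358.]
lev back -y [109. 468.]
lev back +y [105. 454.]
lev front -y [230. 457.]
lev front +y [225. 444.]
lf bot [228. 479.]
lback bot [108. 489.]
shaft base [200. 505.]
c-- [ 65. 557.]
c+- [357. 530.]
[240. 327.] [244. 283.]
```

The tips sit about 30 mm above the reported TCP, while sideways they agree; the lever model matches the image. So I go lower, watching the force.

>>> step_arm(
  motion=[
    {"dr": [0, 0, 0], "slide": [0, 0, 0], "jaw": 40},
    {"dr": [0, 0, 0], "slide": [0, 0, 10], "jaw": 40},
    {"dr": [0, 0, 0], "slide": [0, 0, 30], "jaw": 40},
    {"dr": [0, 0, 0], "slide": [0, 0, 48], "jaw": 40},
    {"dr": [0, 0, 0], "slide": [0, 0, 64], "jaw": 40},
    {"dr": [0, 0, 0], "slide": [0, 0, 74], "jaw": 40},
    {"dr": [0, 0, 0], "slide": [0, 0, 80], "jaw": 40},
    {"dr": [0, 0, 0], "slide": [0, 0, 83], "jaw": 40},
  ],
)

```text
clock: 4.4
position: [389.2, 209.5, 32.4]
ee_rot: [-0.672, 0.741, -0.0, -0.0]
contact_force: [0.1, -0.3, 0.2]
gripper_width: 40.3
grasp_force: 0.0
```

```bash
python3 -c "
from h import *
to(389.3,208.5,21,174.4)"
```

```text
t 4.4 pos [389.2 209.5  32.4] yawy 174.42 F [ 0.1 -0.3  0.2] w 40.3 gf 0.0 q [ 0.86  0.29 -0.64  0.   -0.64 -0.96]
  slide [ 1.  -0.2 11.4] dr [ 0.001 -0.001  0.003]
```

Reported z is 32, below the plate top (42), with no contact, which confirms the offset. Down 10 more, then close.

>>> step_arm(
  motion=[
    {"dr": [0, 0, 0], "slide": [0, 0, 4], "jaw": 40},
    {"dr": [0, 0, 0], "slide": [0, 0, 7], "jaw": 40},
    {"dr": [0, 0, 0], "slide": [0, 0, 10], "jaw": 40},
    {"dr": [0, 0, 0], "slide": [0, 0, 10], "jaw": 5},
    {"dr": [0, 0, 0], "slide": [0, 0, 10], "jaw": 5},
    {"dr": [0, 0, 0], "slide": [0, 0, 10], "jaw": 5},
    {"dr": [0, 0, 0], "slide": [0, 0, 10], "jaw": 5},
    {"dr": [0, 0, 0], "slide": [0, 0, 10], "jaw": 5},
  ],
)

```text
clock: 5.4
position: [389.0, 209.4, 22.9]
ee_rot: [-0.672, 0.741, -0.0, -0.0]
contact_force: [-1.3, -0.2, 4.0]
gripper_width: 10.8
grasp_force: 60.0
```

Gripped. Lift.

>>> step_arm(
  motion=[
    {"dr": [0, 0, 0], "slide": [0, 0, -3], "jaw": 5},
    {"dr": [0, 0, 0], "slide": [0, 0, -8], "jaw": 5},
    {"dr": [0, 0, 0], "slide": [0, 0, -16], "jaw": 5},
    {"dr": [0, 0, 0], "slide": [0, 0, -26], "jaw": 5},
    {"dr": [0, 0, 0], "slide": [0, 0, -38], "jaw": 5},
    {"dr": [0, 0, 0], "slide": [0, 0, -50], "jaw": 5},
    {"dr": [0, 0, 0], "slide": [0, 0, -60], "jaw": 5},
    {"dr": [0, 0, 0], "slide": [0, 0, -65], "jaw": 5},
  ],
)

```text
clock: 6.4
position: [389.3, 209.7, 88.6]
ee_rot: [-0.672, 0.741, 0.0, 0.001]
contact_force: [0.4, -0.1, -4.5]
gripper_width: 10.6
grasp_force: 59.0
```

```bash
python3 -c "
from h import *
to(606.4,-93.4,100,175.9)
to(500,0,100,175.9)
s=arm.read_state();print(s['wrist_torque'])
c=optics.get_image('scene');cv2.imwrite('l.png',c)
a=optics.get_image('top')
o=np.zeros((600,800,3),np.uint8)
o[:,:500]=cv2.resize(c[80:200,285:385],(500,600),interpolation=cv2.INTER_CUBIC)
o[:300,500:]=cv2.resize(a[220:310,150:240],(300,300),interpolation=cv2.INTER_CUBIC)
cv2.imwrite('pics/l1.png',np.clip(o*1.6,0,255).astype(np.uint8))
"
```

```text
t 6.4 pos [389.3 209.7  88.6] yawy 174.42 F [ 0.4 -0.1 -4.5] w 10.6 gf 59.0 q [ 0.86  0.2  -0.58 -0.   -0.79 -0.96]
  slide [ 280.5 -245.5  -11.5] dr [-0.005  0.008 -0.185]
t 6.4 pos [389.3 209.7  88.6] yawy 174.42 F [ 0.4 -0.1 -4.5] w 10.6 gf 59.0 q [ 0.86  0.2  -0.58 -0.   -0.79 -0.96]
  slide [ 197.9 -130.6  -11.5] dr [-0.005  0.008 -0.185]
[-0.0204379   0.01991375  0.01920643]
```

View pics/l1.png

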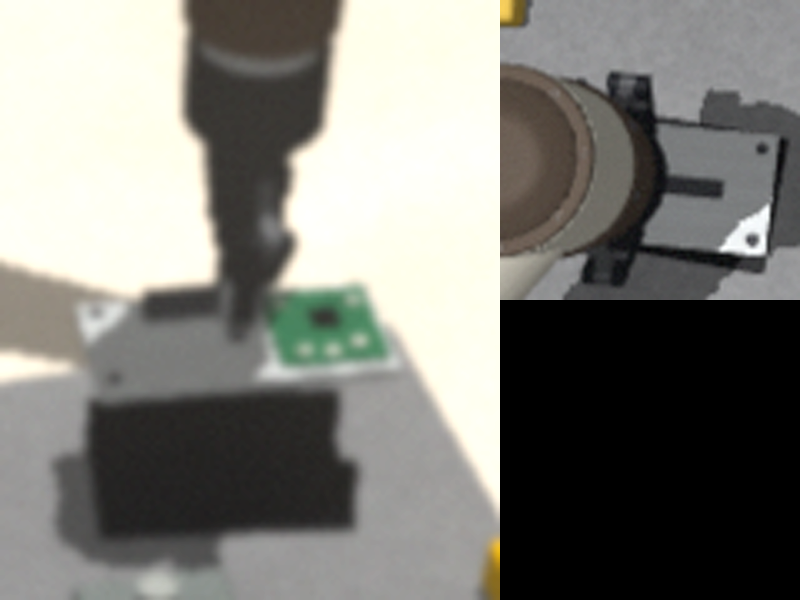

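The carrier is held level and clear of the stand, and weighs about 4.5 N. Carry it in -y first, then out to the rail clear of the probe head.

>>> step_arm(
  motion=[
    {"dr": [0, 0, 0], "slide": [20, -5, -10], "jaw": 5},
    {"dr": [0, 0, 0], "slide": [55, -12, -15], "jaw": 5},
    {"dr": [0, 0, 0], "slide": [95, -22, -15], "jaw": 5},
    {"dr": [0, 0, -0.05], "slide": [135, -33, -15], "jaw": 5},
    {"dr": [0, 0, -0.1], "slide": [175, -44, -15], "jaw": 5},
    {"dr": [0, 0, -0.15], "slide": [215, -55, -15], "jaw": 5},
    {"dr": [0, 0, -0.185], "slide": [245, -62, -15], "jaw": 5},
    {"dr": [0, 0, -0.185], "slide": [264, -67, -15], "jaw": 5},
  ],
)

```text
clock: 7.5
position: [429.6, -61.3, 102.1]
ee_rot: [-0.681, 0.733, 0.0, -0.001]
contact_force: [0.6, -0.3, -4.5]
gripper_width: 10.5
grasp_force: 59.0
```

```bash
python3 -c "
from h import *
to(608,-70,60,175.9)"
```

```text
t 7.5 pos [429.6 -61.3 102.1] yawy 175.8 F [ 0.6 -0.3 -4.5] w 10.5 gf 59.0 q [ 0.24  0.17 -0.58 -0.   -0.83 -0.31]
  slide [  -4.4 -178.7   41.8] dr [ 0.011 -0.002 -0.013]
```

>>> step_arm(
  motion=[
    {"dr": [0, 0, 0], "slide": [0, -20, 0], "jaw": 5},
    {"dr": [0, 0, 0], "slide": [0, -50, 0], "jaw": 5},
    {"dr": [0, 0, 0], "slide": [-1, -85, 0], "jaw": 5},
    {"dr": [0, 0, 0], "slide": [-2, -120, 10], "jaw": 5},
    {"dr": [0, 0, 0], "slide": [-3, -150, 20], "jaw": 5},
    {"dr": [0, 0, 0], "slide": [-4, -170, 32], "jaw": 5},
    {"dr": [0, 0, 0], "slide": [-4.4, -178.7, 42], "jaw": 5},
    {"dr": [0, 0, 0], "slide": [-4.4, -178.7, 42], "jaw": 5},
  ],
)

```text
clock: 8.5
position: [607.3, -68.3, 58.9]
ee_rot: [-0.681, 0.732, 0.001, -0.002]
contact_force: [0.6, -0.7, -3.6]
gripper_width: 10.8
grasp_force: 59.0
```

```bash
python3 -c "
from h import *
to(608,-70,44,175.9)
a=optics.get_image('top');c=optics.get_image('scene')
o=np.zeros((600,800,3),np.uint8)
o[:300]=cv2.resize(a[140:215,215:415],(800,300),interpolation=cv2.INTER_CUBIC)
o[300:]=cv2.resize(c[190:280,180:420],(800,300),interpolation=cv2.INTER_CUBIC)
cv2.imwrite('pics/r1.png',np.clip(o*1.4,0,255).astype(np.uint8))
# predicted: slot centre line & carrier tail corners in the top crop
f=lambda p:((proj('top',p)-[215,140])*4).round()
m=np.array([608,-70]);t=np.radians(85.9);X=np.array([np.cos(t),np.sin(t)]);Y=np.array([-X[1],X[0]])
for x,y,z in[(-85,40,79),(-85,-40,79),(-85,0,79),(-110,9,30),(-110,-9,30),(-55,6,113),(-55,-6,113)]:print(x,y,z,f([*(m+X*x+Y*y),z]))
"
```

```text
t 8.5 pos [607.3 -68.3  58.9] yawy 175.87 F [ 0.6 -0.7 -3.6] w 10.8 gf 59.0 q [ 0.15  0.49 -0.2  -0.   -0.88 -0.22]
  slide [ 1.6 -0.8 14.9] dr [ 0.03  -0.004 -0.004]
-85 40 79 [546. 245.]
-85 -40 79 [551. 113.]
-85 0 79 [548. 179.]
-110 9 30 [575. 213.]
-110 -9 30 [576. 185.]
-55 6 113 [505. 172.]
-55 -6 113 [506. 151.]
```

View pics/r1.png

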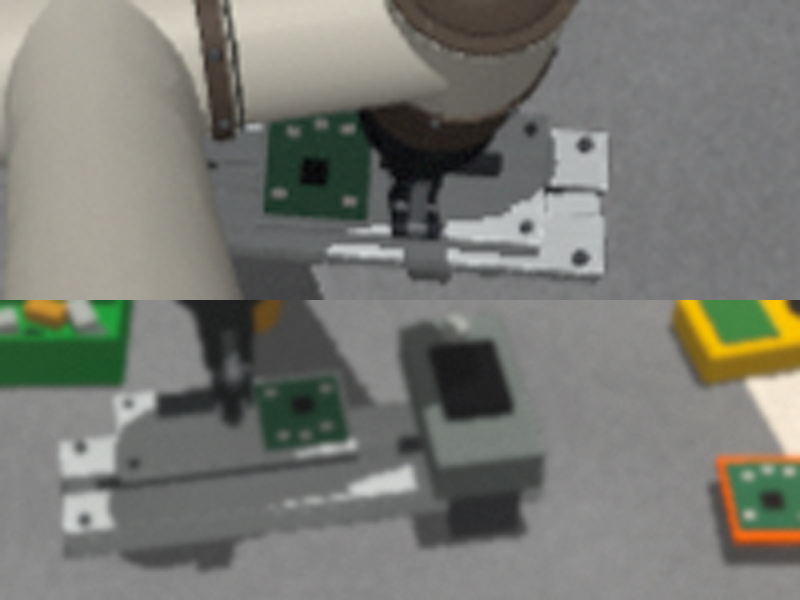

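Top: the tail corners, lever end and rail holes (585,145) and (580,258) agree with the model to about 1.5 mm, with carrier and slot shifted alike. So straight down, watching the force.

>>> step_arm(
  motion=[
    {"dr": [0, 0, 0], "slide": [0, 0, 6], "jaw": 5},
    {"dr": [0, 0, 0], "slide": [0, 0, 12], "jaw": 5},
    {"dr": [0, 0, 0], "slide": [0, 0, 16], "jaw": 5},
    {"dr": [0, 0, 0], "slide": [0, 0, 18], "jaw": 5},
    {"dr": [0, 0, 0], "slide": [0, 0, 20], "jaw": 5},
    {"dr": [0, 0, 0], "slide": [0, 0, 21], "jaw": 5},
    {"dr": [0, 0, 0], "slide": [0, 0, 22], "jaw": 5},
    {"dr": [0, 0, 0], "slide": [0, 0, 23], "jaw": 5},
  ],
)

```text
clock: 9.6
position: [608.8, -68.2, 37.8]
ee_rot: [-0.681, 0.732, -0.0, 0.0]
contact_force: [0.7, 0.7, -4.9]
gripper_width: 10.7
grasp_force: 59.1
```

```bash
python3 -c "
from h import *
to(607.3,-68.3,19,175.9);print(arm.read_state()['wrist_torque'])"
```

```text
t 9.6 pos [608.8 -68.2  37.8] yawy 175.9 F [ 0.7  0.7 -4.9] w 10.7 gf 59.1 q [ 0.15  0.52 -0.22  0.   -0.83 -0.22]
  slide [ 0.2  1.5 18.8] dr [-0.002  0.     0.   ]
[-0.02624053 -0.06346376 -0.00107946]
```

>>> step_arm(
  motion=[
    {"dr": [0, 0, 0], "slide": [0, 0, 1], "jaw": 5},
    {"dr": [0, 0, 0], "slide": [0, 0, 2], "jaw": 5},
    {"dr": [0, 0, 0], "slide": [0, 0, 3], "jaw": 5},
    {"dr": [0, 0, 0], "slide": [0, 0, 4], "jaw": 5},
    {"dr": [0, 0, 0], "slide": [0, 0, 5], "jaw": 5},
    {"dr": [0, 0, 0], "slide": [0, 0, 6], "jaw": 5},
    {"dr": [0, 0, 0], "slide": [0, 0, 7], "jaw": 5},
    {"dr": [0, 0, 0], "slide": [0, 0, 8], "jaw": 5},
  ],
)

```text
clock: 10.6
position: [608.7, -68.2, 29.6]
ee_rot: [-0.681, 0.732, -0.0, -0.0]
contact_force: [-0.8, 0.3, -4.4]
gripper_width: 10.6
grasp_force: 59.1
```

```bash
python3 -c "
from h import *
to(607.3,-68.3,19,175.9);print(arm.read_state()['wrist_torque'])"
```

```text
t 10.6 pos [608.7 -68.2  29.6] yawy 175.9 F [-0.8  0.3 -4.4] w 10.6 gf 59.1 q [ 0.15  0.53 -0.23  0.   -0.82 -0.22]
  slide [ 0.2  1.4 10.6] dr [ 0. -0. -0.]
[-0.06258126  0.02828221  0.00928969]
```

The head is in the slot with no contact. Lower until seated.

>>> step_arm(
  motion=[
    {"dr": [0, 0, 0], "slide": [0, 0, 2], "jaw": 5},
    {"dr": [0, 0, 0], "slide": [0, 0, 4], "jaw": 5},
    {"dr": [0, 0, 0], "slide": [0, 0, 5.5], "jaw": 5},
    {"dr": [0, 0, 0], "slide": [0, 0, 7], "jaw": 5},
    {"dr": [0, 0, 0], "slide": [0, 0, 8], "jaw": 5},
    {"dr": [0, 0, 0], "slide": [0, 0, 9], "jaw": 5},
    {"dr": [0, 0, 0], "slide": [0, 0, 10], "jaw": 5},
    {"dr": [0, 0, 0], "slide": [0, 0, 10.5], "jaw": 5},
  ],
)

```text
clock: 11.6
position: [608.7, -68.2, 19.2]
ee_rot: [-0.681, 0.732, 0.0, -0.0]
contact_force: [0.2, -0.1, -3.4]
gripper_width: 10.5
grasp_force: 59.1
```

```bash
python3 -c "
from h import *
to(607.3,-68.3,19,175.9);print(arm.read_state()['wrist_torque'])"
```

```text
t 11.6 pos [608.7 -68.2  19.2] yawy 175.89 F [ 0.2 -0.1 -3.4] w 10.5 gf 59.1 q [ 0.15  0.54 -0.24 -0.   -0.79 -0.22]
  slide [0.2 1.4 0.2] dr [ 0.    -0.    -0.001]
[-0.00474219 -0.04059779  0.00720093]
```

>>> step_arm(
  motion=[
    {"dr": [0, 0, 0], "slide": [0, 0, 0.5], "jaw": 5},
    {"dr": [0, 0, 0], "slide": [0, 0, 1], "jaw": 5},
    {"dr": [0, 0, 0], "slide": [0, 0, 1.5], "jaw": 5},
    {"dr": [0, 0, 0], "slide": [0, 0, 1.5], "jaw": 5},
    {"dr": [0, 0, 0], "slide": [0, 0, 1.5], "jaw": 5},
    {"dr": [0, 0, 0], "slide": [0, 0, 1.5], "jaw": 5},
    {"dr": [0, 0, 0], "slide": [0, 0, 1.5], "jaw": 5},
    {"dr": [0, 0, 0], "slide": [0, 0, 1.5], "jaw": 5},
  ],
)

```text
clock: 12.6
position: [608.8, -68.2, 18.9]
ee_rot: [-0.682, 0.732, -0.0, 0.0]
contact_force: [-4.1, 0.6, 5.2]
gripper_width: 10.5
grasp_force: 60.4
```

```bash
python3 -c "
from h import *
to(607.3,-68.3,19,175.9);print(arm.read_state()['wrist_torque'])"
```

```text
t 12.6 pos [608.8 -68.2  18.9] yawy 175.92 F [-4.1  0.6  5.2] w 10.5 gf 60.4 q [ 0.15  0.54 -0.24  0.   -0.79 -0.22]
  slide [ 0.2  1.5 -0.1] dr [-0.004 -0.001  0.003]
[0.36140303 1.1544946  0.00788698]
```

Seated (upward force). Let go, then shift back along the lever (tool +x is rail -x).

>>> step_arm(
  motion=[
    {"dr": [0, 0, 0], "slide": [0, 0, -1], "jaw": 5},
    {"dr": [0, 0, 0], "slide": [0, 0, -1.5], "jaw": 40},
    {"dr": [0, 0, 0], "slide": [0, 0, -1.5], "jaw": 40},
    {"dr": [0, 0, 0], "slide": [0, 0, -1.5], "jaw": 40},
    {"dr": [0, 0, 0], "slide": [0, 0, -1.5], "jaw": 40},
    {"dr": [0, 0, 0], "slide": [0, 0, -1.5], "jaw": 40},
    {"dr": [0, 0, 0], "slide": [20, 0, -1.5], "jaw": 40},
    {"dr": [0, 0, 0], "slide": [42, 0, -1.5], "jaw": 40},
  ],
)

```text
clock: 13.6
position: [605.5, -111.3, 19.2]
ee_rot: [-0.681, 0.732, -0.0, -0.0]
contact_force: [-0.4, 0.4, 0.1]
gripper_width: 40.1
grasp_force: 0.0
```

```bash
python3 -c "
from h import *
to(607.3,-68.3,19,175.9);print(arm.read_state()['wrist_torque'])
a=optics.get_image('top');c=optics.get_image('scene')
o=np.zeros((600,800,3),np.uint8)
o[:300]=cv2.resize(a[140:215,215:415],(800,300),interpolation=cv2.INTER_CUBIC)
o[300:]=cv2.resize(c[190:280,180:420],(800,300),interpolation=cv2.INTER_CUBIC)
cv2.imwrite('pics/r2.png',np.clip(o*1.4,0,255).astype(np.uint8))
f=lambda p:((proj('top',p)-[215,140])*4).round()
g=lambda p:((proj('scene',p)-[180,190])*3.333+[0,300]).round()
m=np.array([608.4,-68]);t=np.radians(85.9);X=np.array([np.cos(t),np.sin(t)]);Y=np.array([-X[1],X[0]])
for x,y,z in[(-85,40,38),(-85,-40,38),(85,40,38),(85,-40,38),(-55,6,72),(-55,-6,72)]:
  p=[*(m+X*x+Y*y),z];print(x,y,z,f(p),g(p))
"
```

```text
t 13.6 pos [ 605.5 -111.3   19.2] yawy 175.92 F [-0.4  0.4  0.1] w 40.1 gf 0.0 q [ 0.08  0.54 -0.23  0.   -0.8  -0.15]
  slide [-43.1   1.3   0.2] dr [ 0.    -0.001  0.003]
[-0.02868951 -0.03142242 -0.0225961 ]
-85 40 38 [531. 257.] [117. 433.]
-85 -40 38 [537. 130.] [124. 513.]
85 40 38 [254. 238.] [337. 406.]
85 -40 38 [263. 112.] [354. 484.]
-55 6 72 [492. 187.] [156. 431.]
-55 -6 72 [493. 167.] [157. 443.]
```

View pics/r2.png

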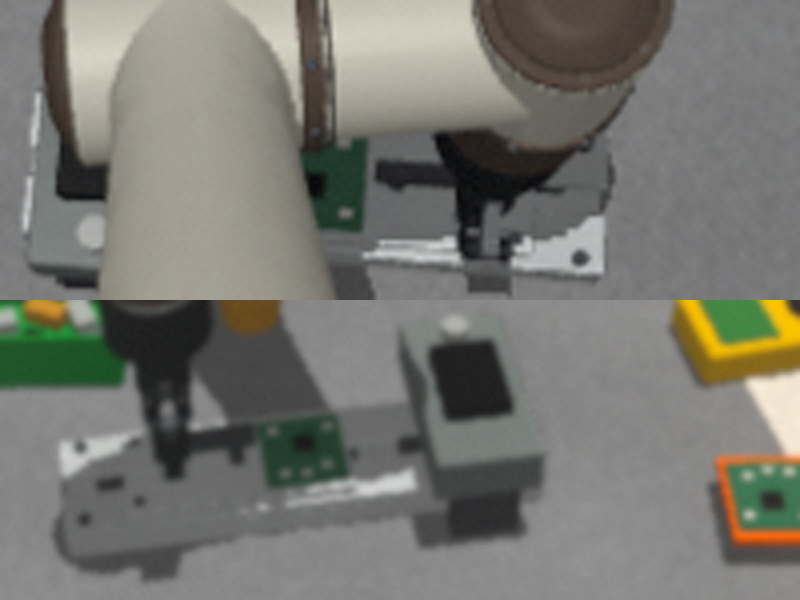

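Scene: the carrier is flat on the rail, its front corner at (350,482) against a predicted (354,484), and it is released. Now pinch the lever's rear and slide the carrier in.

>>> step_arm(
  motion=[
    {"dr": [0, 0, 0], "slide": [0, 0, 0], "jaw": 5},
    {"dr": [0, 0, 0], "slide": [0, 0, 0], "jaw": 5},
    {"dr": [0, 0, 0], "slide": [0, 0, 0], "jaw": 5},
    {"dr": [0, 0, 0], "slide": [-3, 0, 0], "jaw": 5},
    {"dr": [0, 0, 0], "slide": [-9, 0, 0], "jaw": 5},
    {"dr": [0, 0, 0], "slide": [-17, 0, 0], "jaw": 5},
    {"dr": [0, 0, 0], "slide": [-25, 0, 0], "jaw": 5},
    {"dr": [0, 0, 0], "slide": [-33, 0, 0], "jaw": 5},
  ],
)

```text
clock: 14.7
position: [608.2, -76.5, 19.4]
ee_rot: [-0.682, 0.732, -0.0, 0.0]
contact_force: [-0.3, -4.0, 1.5]
gripper_width: 10.8
grasp_force: 60.4
```

```bash
python3 -c "
from h import *
to(607.3,-68.3,19,175.9);print(arm.read_state()['wrist_torque'])"
```

```text
t 14.7 pos [608.2 -76.5  19.4] yawy 175.92 F [-0.3 -4.   1.5] w 10.8 gf 60.4 q [ 0.14  0.54 -0.24  0.   -0.79 -0.21]
  slide [-8.1  1.5  0.4] dr [-0.002 -0.001  0.003]
[-1.07650247  0.05219642  0.02378038]
```

>>> step_arm(
  motion=[
    {"dr": [0, 0, 0], "slide": [-5, 0, 0], "jaw": 5},
    {"dr": [0, 0, 0], "slide": [-10, 0, 0], "jaw": 5},
    {"dr": [0, 0, 0], "slide": [-15, 0, 0], "jaw": 5},
    {"dr": [0, 0, 0], "slide": [-20, 0, 0], "jaw": 5},
    {"dr": [0, 0, 0], "slide": [-25, 0, 0], "jaw": 5},
    {"dr": [0, 0, 0], "slide": [-30, 0, 0], "jaw": 5},
    {"dr": [0, 0, 0], "slide": [-35, 0, 0], "jaw": 5},
    {"dr": [0, 0, 0], "slide": [-40, 0, 0], "jaw": 5},
  ],
)

```text
clock: 15.7
position: [611.0, -37.0, 19.3]
ee_rot: [-0.681, 0.732, -0.0, 0.0]
contact_force: [0.4, -4.6, 5.0]
gripper_width: 10.8
grasp_force: 60.6
```

>>> step_arm(
  motion=[
    {"dr": [0, 0, 0], "slide": [-1, 0, 0], "jaw": 5},
    {"dr": [0, 0, 0], "slide": [-2, 0, 0], "jaw": 5},
    {"dr": [0, 0, 0], "slide": [-3, 0, 0], "jaw": 5},
    {"dr": [0, 0, 0], "slide": [-4, 0, 0], "jaw": 5},
    {"dr": [0, 0, 0], "slide": [-5, 0, 0], "jaw": 5},
    {"dr": [0, 0, 0], "slide": [-6, 0, 0], "jaw": 5},
    {"dr": [0, 0, 0], "slide": [-7, 0, 0], "jaw": 5},
    {"dr": [0, 0, 0], "slide": [-8, 0, 0], "jaw": 5},
  ],
)

```text
clock: 16.7
position: [611.5, -29.5, 19.3]
ee_rot: [-0.681, 0.732, -0.0, 0.0]
contact_force: [-0.5, -5.2, 4.5]
gripper_width: 10.9
grasp_force: 60.7
```

>>> step_arm(
  motion=[
    {"dr": [0, 0, 0], "slide": [-1, 0, 0], "jaw": 5},
    {"dr": [0, 0, 0], "slide": [-2, 0, 0], "jaw": 5},
    {"dr": [0, 0, 0], "slide": [-3, 0, 0], "jaw": 5},
    {"dr": [0, 0, 0], "slide": [-4, 0, 0], "jaw": 5},
    {"dr": [0, 0, 0], "slide": [-5, 0, 0], "jaw": 5},
    {"dr": [0, 0, 0], "slide": [-6, 0, 0], "jaw": 5},
    {"dr": [0, 0, 0], "slide": [-7, 0, 0], "jaw": 5},
    {"dr": [0, 0, 0], "slide": [-8, 0, 0], "jaw": 5},
  ],
)

```text
clock: 17.7
position: [612.1, -21.5, 19.4]
ee_rot: [-0.681, 0.732, -0.0, -0.0]
contact_force: [-0.4, -5.1, 5.0]
gripper_width: 10.8
grasp_force: 60.8
```

>>> step_arm(
  motion=[
    {"dr": [0, 0, 0], "slide": [-1, 0, 0], "jaw": 5},
    {"dr": [0, 0, 0], "slide": [-2, 0, 0], "jaw": 5},
    {"dr": [0, 0, 0], "slide": [-3, 0, 0], "jaw": 5},
    {"dr": [0, 0, 0], "slide": [-4, 0, 0], "jaw": 5},
    {"dr": [0, 0, 0], "slide": [-5, 0, 0], "jaw": 5},
    {"dr": [0, 0, 0], "slide": [-6, 0, 0], "jaw": 5},
    {"dr": [0, 0, 0], "slide": [-7, 0, 0], "jaw": 5},
    {"dr": [0, 0, 0], "slide": [-8, 0, 0], "jaw": 5},
  ],
)

```text
clock: 18.7
position: [612.6, -13.6, 19.3]
ee_rot: [-0.681, 0.732, -0.0, -0.0]
contact_force: [-0.8, -5.8, 4.7]
gripper_width: 10.7
grasp_force: 60.8
```

>>> step_arm(
  motion=[
    {"dr": [0, 0, 0], "slide": [-1, 0, 0], "jaw": 5},
    {"dr": [0, 0, 0], "slide": [-2, 0, 0], "jaw": 5},
    {"dr": [0, 0, 0], "slide": [-3, 0, 0], "jaw": 5},
    {"dr": [0, 0, 0], "slide": [-4, 0, 0], "jaw": 5},
    {"dr": [0, 0, 0], "slide": [-5, 0, 0], "jaw": 5},
    {"dr": [0, 0, 0], "slide": [-6, 0, 0], "jaw": 5},
    {"dr": [0, 0, 0], "slide": [-7, 0, 0], "jaw": 5},
    {"dr": [0, 0, 0], "slide": [-8, 0, 0], "jaw": 5},
  ],
)

```text
clock: 19.7
position: [613.1, -6.5, 19.4]
ee_rot: [-0.681, 0.732, -0.0, -0.001]
contact_force: [0.1, -10.3, 4.3]
gripper_width: 10.5
grasp_force: 60.8
```

>>> step_arm(
  motion=[
    {"dr": [0, 0, 0], "slide": [-0.5, 0, 0], "jaw": 5},
    {"dr": [0, 0, 0], "slide": [-1, 0, 0], "jaw": 5},
    {"dr": [0, 0, 0], "slide": [-1.5, 0, 0], "jaw": 5},
    {"dr": [0, 0, 0], "slide": [-2, 0, 0], "jaw": 5},
    {"dr": [0, 0, 0], "slide": [-2, 0, 0], "jaw": 5},
    {"dr": [0, 0, 0], "slide": [-2, 0, 0], "jaw": 5},
    {"dr": [0, 0, 0], "slide": [-2, 0, 0], "jaw": 5},
    {"dr": [0, 0, 0], "slide": [-2, 0, 0], "jaw": 5},
  ],
)

```text
clock: 20.7
position: [612.9, -6.3, 19.4]
ee_rot: [-0.681, 0.732, -0.001, -0.002]
contact_force: [-0.5, -13.3, 4.0]
gripper_width: 10.6
grasp_force: 60.8
```

```bash
python3 -c "
from h import *
to(607.3,-68.3,19,175.9);print(arm.read_state()['wrist_torque'])"
```

```text
t 20.7 pos [612.9  -6.3  19.4] yawy 175.84 F [ -0.5 -13.3   4. ] w 10.6 gf 60.8 q [ 0.25  0.54 -0.24  0.   -0.8  -0.33]
  slide [62.2  1.1  0.6] dr [ 0.009 -0.022 -0.007]
[-3.87315303 -0.20934012 -0.06609487]
```

Stopped at y = -6.3 with 13 N along the slot, rail x about 55, so it is home. Now I turn the lever with closed fingers and the tool yaw unchanged, which keeps clear of the probe: release, rise, go to the +y side of the bar and come down again.

>>> step_arm(
  motion=[
    {"dr": [0, 0, 0], "slide": [2.7, 0, 0], "jaw": 5},
    {"dr": [0, 0, 0], "slide": [2.7, 0, 0], "jaw": 35},
    {"dr": [0, 0, 0], "slide": [2.7, 0, 0], "jaw": 35},
    {"dr": [0, 0, 0], "slide": [2.7, 0, -20], "jaw": 35},
    {"dr": [0, 0, 0], "slide": [2.7, 0, -48], "jaw": 20},
    {"dr": [0, 0, 0], "slide": [2.7, 15, -50], "jaw": 0},
    {"dr": [0, 0, 0], "slide": [2.7, 29, -50], "jaw": 0},
    {"dr": [0, 0, 0], "slide": [2.7, 29, -50], "jaw": 0},
  ],
)

```text
clock: 21.7
position: [581.9, -3.9, 68.2]
ee_rot: [-0.681, 0.732, 0.001, -0.001]
contact_force: [1.1, 0.1, 1.0]
gripper_width: 0.3
grasp_force: 0.0
```

```bash
python3 -c "
from h import *
M=to(607.3,-68.3,19,175.9)
s=arm.read_state();d=s['position'][:2]-np.array([616.0,36.6]);X=np.array([.0715,.9974]);print('rel axis x,y',d@X,d@np.array([-X[1],X[0]]))"
```

```text
t 21.7 pos [581.9  -3.9  68.2] yawy 175.92 F [1.1 0.1 1. ] w 0.3 gf 0.0 q [ 0.27  0.44 -0.27 -0.   -0.87 -0.34]
  slide [ 62.4 -30.1  49.1] dr [ 0.021 -0.003  0.003]
rel axis x,y -42.828703070608825 31.113868611309893
```

>>> step_arm(
  motion=[
    {"dr": [0, 0, 0], "slide": [0, 0, 10], "jaw": 0},
    {"dr": [0, 0, 0], "slide": [0, 0, 22], "jaw": 0},
    {"dr": [0, 0, 0], "slide": [0, 0, 34], "jaw": 0},
    {"dr": [0, 0, 0], "slide": [0, 0, 42], "jaw": 0},
    {"dr": [0, 0, 0], "slide": [0, 0, 47], "jaw": 0},
    {"dr": [0, 0, 0], "slide": [0, 0, 49], "jaw": 0},
    {"dr": [0, 0, 0], "slide": [0, 0, 50], "jaw": 0},
    {"dr": [0, 0, 0], "slide": [0, 0, 50], "jaw": 0},
  ],
)

```text
clock: 22.7
position: [584.4, -3.9, 19.5]
ee_rot: [-0.681, 0.732, -0.0, 0.0]
contact_force: [-0.1, -0.5, 0.2]
gripper_width: 0.3
grasp_force: 0.0
```

```bash
cat >> h.py <<'E'
def rel():
    s=arm.read_state();d=s['position'][:2]-np.array([616.0,36.6]);X=np.array([.0715,.9974]);Y=np.array([-X[1],X[0]]);f=s['contact_force'][:2]
    print('rel axis x,y',(d@X).round(1),(d@Y).round(1),'F',(f@X).round(1),(f@Y).round(1),s['contact_force'][2].round(1),'z',s['position'][2].round(1),'t',s['clock'])
E
python3 -c "
from h import *
rel()"
```

```text
rel axis x,y -42.7 28.6 F -0.5 0.1 0.2 z 19.5 t 22.7
```

>>> step_arm(
  motion=[
    {"dr": [0, 0, 0], "slide": [0.3, -6.6, 0], "jaw": 0},
    {"dr": [0, 0, 0], "slide": [1.8, -13.6, 0], "jaw": 0},
    {"dr": [0, 0, 0], "slide": [3.5, -21.6, 0], "jaw": 0},
    {"dr": [0, 0, 0], "slide": [3.8, -26.6, 0], "jaw": 0},
    {"dr": [0, 0, 0], "slide": [3.8, -31.6, 0], "jaw": 0},
    {"dr": [0, 0, 0], "slide": [3.3, -36.6, 0], "jaw": 0},
    {"dr": [0, 0, 0], "slide": [2.3, -40.6, 0], "jaw": 0},
    {"dr": [0, 0, 0], "slide": [2.3, -40.6, 0], "jaw": 0},
  ],
)

```text
clock: 23.7
position: [625.2, -9.1, 19.2]
ee_rot: [-0.681, 0.732, -0.0, 0.0]
contact_force: [0.3, 0.3, -0.1]
gripper_width: 0.4
grasp_force: 0.1
```

```bash
python3 -c "
from h import *
rel()"
```

```text
rel axis x,y -44.9 -12.4 F 0.4 -0.2 -0.1 z 19.2 t 23.7
```

>>> step_arm(
  motion=[
    {"dr": [0, 0, 0], "slide": [-2.9, -6.6, 0], "jaw": 0},
    {"dr": [0, 0, 0], "slide": [-6.4, -12.6, 0], "jaw": 0},
    {"dr": [0, 0, 0], "slide": [-9.9, -16.6, 0], "jaw": 0},
    {"dr": [0, 0, 0], "slide": [-13.9, -20, 0], "jaw": 0},
    {"dr": [0, 0, 0], "slide": [-17.9, -23, 0], "jaw": 0},
    {"dr": [0, 0, 0], "slide": [-22, -25.6, 0], "jaw": 0},
    {"dr": [0, 0, 0], "slide": [-26, -27.6, 0], "jaw": 0},
    {"dr": [0, 0, 0], "slide": [-28.5, -27.6, 0], "jaw": 0},
  ],
)

```text
clock: 24.7
position: [654.8, 17.6, 19.3]
ee_rot: [-0.681, 0.732, -0.0, 0.001]
contact_force: [0.3, -1.9, -1.1]
gripper_width: 0.1
grasp_force: 0.8
```

```bash
python3 -c "
from h import *
rel()"
```

```text
rel axis x,y -16.2 -40.1 F -1.9 -0.4 -1.1 z 19.3 t 24.7
```

>>> step_arm(
  motion=[
    {"dr": [0, 0, 0], "slide": [-0.5, 0, 0], "jaw": 0},
    {"dr": [0, 0, 0], "slide": [-1, 0, 0], "jaw": 0},
    {"dr": [0, 0, 0], "slide": [-1.5, 0, 0], "jaw": 0},
    {"dr": [0, 0, 0], "slide": [-2, 0, 0], "jaw": 0},
    {"dr": [0, 0, 0], "slide": [-2.5, 0, 0], "jaw": 0},
    {"dr": [0, 0, 0], "slide": [-3, 0, 0], "jaw": 0},
    {"dr": [0, 0, 0], "slide": [-3, 0, 0], "jaw": 0},
    {"dr": [0, 0, 0], "slide": [-3, 0, 0], "jaw": 0},
  ],
)

```text
clock: 25.7
position: [654.4, 19.2, 19.4]
ee_rot: [-0.681, 0.732, -0.0, -0.0]
contact_force: [1.5, -5.4, -0.3]
gripper_width: 0.2
grasp_force: 2.8
```

```bash
python3 -c "
from h import *
rel()"
```

```text
rel axis x,y -14.6 -39.6 F -5.3 -1.9 -0.3 z 19.4 t 25.7
```

The force is rising against the lever's end stop. Back off, rise and look.

>>> step_arm(
  motion=[
    {"dr": [0, 0, 0], "slide": [5, 0, 0], "jaw": 0},
    {"dr": [0, 0, 0], "slide": [14, 0, 0], "jaw": 0},
    {"dr": [0, 0, 0], "slide": [20, 0, -10], "jaw": 0},
    {"dr": [0, 0, 0], "slide": [30, 0, -50], "jaw": 0},
    {"dr": [0, 0, 0], "slide": [60, 0, -90], "jaw": 0},
    {"dr": [0, 0, 0], "slide": [110, 0, -120], "jaw": 0},
    {"dr": [0, 0, 0], "slide": [165, 0, -130], "jaw": 0},
    {"dr": [0, 0, 0], "slide": [220, 0, -130], "jaw": 0},
  ],
)

```text
clock: 26.7
position: [639.2, -200.8, 152.0]
ee_rot: [-0.682, 0.732, -0.002, 0.001]
contact_force: [1.4, 0.4, -0.8]
gripper_width: 0.1
grasp_force: 0.0
```

```bash
python3 -c "
from h import *
rel()
a=optics.get_image('top');c=optics.get_image('scene')
o=np.zeros((600,800,3),np.uint8)
o[:300]=cv2.resize(a[140:215,205:405],(800,300),interpolation=cv2.INTER_CUBIC)
o[300:]=cv2.resize(c[190:280,180:420],(800,300),interpolation=cv2.INTER_CUBIC)
cv2.imwrite('pics/f.png',np.clip(o*1.4,0,255).astype(np.uint8))
"
```

```text
rel axis x,y -235.2 -40.1 F 0.5 -1.4 -0.8 z 152.0 t 26.7
```

View pics/f.png

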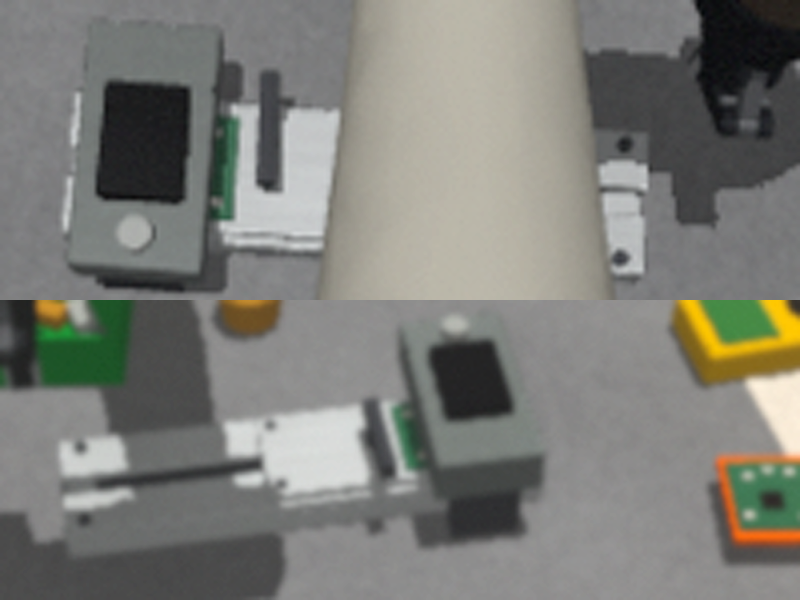

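Final view: the carrier is flat with its board under the probe head. The lever lies square across the slot from (270,72) to (268,188) in the top view, and the gripper touches nothing. Handing in.

```bash
python3 -c "
from h import *
print(arm.job_done())"
```

```text
the job is handed in; nothing more can be done
None
```

The carrier is seated in the slot, pushed home against the stop at about x = 55 mm on the rail, with its lever turned about a quarter turn; I felt no contact with the probe head, and the job is handed in (at about 27 s, no verdict shown).

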